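Cover the lathe ways: tuck the way cover under the headstock leaf and hold it down

ROBOT

A 6-joint arm with a two-finger parallel gripper is mounted at the origin on the work surface. World frame = base frame: x ahead of the robot, y to its left, z up, the work surface at z = 0. Lengths are in m, angles in rad, forces in N, time in s.
With the tool pointing down it reaches from about 0.225 to 0.875 m from the base axis. Payload 3.4 kg.
Tool frame: the origin (TCP) lies midway between the tips of the shut fingers; the grasp point (between the pads) lies 19 mm behind it (env.grip_depth is the z of the grasp point in the tool frame, in m); z points along the fingers, x is the direction in which the jaws open and shut, and the axes are right-handed (so a half turn about z gives the same grasp; the last joint's range is limited). The gripper opens to 85 mm and grips with 20 to 120 N. Pads are 22 mm wide; open, the fingers measure 114 mm over their backs; the gripper's body (76 mm by 85 mm) begins 54 mm behind the grasp point. The pads swing forward as they close: fully open they stand 13 mm farther back than shut.
Start: joints at [-1.304, 0.276, 1.505, -0, 1.361, -0.121], TCP at [0.217, -0.532, 0.231] pointing down, gripper open.
Joint ranges: [-2.89, 2.89], [-0.75, 2.08], [0.22, 2.7], [-1.18, 4.32], [0.11, 2.71], [-2.7, 2.7]. Speed limits (rad/s): [2.57, 2.57, 3.14, 3.14, 3.14, 3.14].

INTERFACE

Orientations are given as a unit quaternion [x, y, z, w].
In Python, from bench import state, optics, job, spotter, env gives the robot as it stands. The module is installed in compiled form; this text tells all that it offers.
- The arm moves only by the tool carry_out, never from a script. Its argument "plan" is text: rows parted by semicolons, each of 7 numbers parted by spaces: the shift along the tool's x, y, z in units of 50 mm (1.0 is 50 mm), then the turn, a rotation vector about the tool's x, y, z in rad, then the finger opening in mm, from 0 to 85.4. In form: x y z rx ry rz jaw; .... A call has 1 to 5 rows; each row is the pose to reach, as a shift and turn from the pose measured when the call began, along the tool's axes at that moment; what a row does not reach only later rows make up. A row lasts 1/8 s, in which the tool goes at most 62.5 mm and 10.7 degrees, less where a joint would pass 70% of its speed; a pose out of reach is approached as far as the arm can. A call with a gripper value outside its range is refused whole. The fingers move at their own pace and stop on an object; the grip force is fixed at half the most. Time passes only in rows, so rows that repeat a pose let the fingers close. It gives the time, the measured TCP pose, the force and the opening at its end, in the units of the state.
- state(): the state, without advancing time (a new reading comes with each control period).
- optics.grab_frame(name): name is "scene" or "top" or "wrist"; returns (picture, depth): 420x560x3 uint8, red, green, blue; 420x560 float32, m along the optical axis (not along the pixel's ray), 0 where there is no reading.
- optics.camera_params(name): a dict with "K" (3x3 intrinsics, pixels), "extrinsics" (4x4, takes a point from camera to world coordinates). Camera axes: x right, y up, looking along -z (the intrinsics and any distortion apply to the point x, -y, -z); pixel columns grow to the right and rows downward; lengths in m; the calibration is good to about 2 mm. A picture is of the moment at which its call begins: read the wrist's pose just before it. camera_params takes no time and is no camera call; for the wrist camera it gives the pose at the moment of the call.
- job.sign_off(): hands the job in, once; it reports no verdict.
Trained networks look in the newest picture that a camera, given by its name, has taken for a name from the list of things; names that differ only in an ending like _2 or _b are one class to them, and where a whole thing is asked for, a point or a joint stands for the part that bears it (a point fixed in the world has none). Each returns a list of dicts, best first, with "confidence" (0 to 1); they miss things now and then, are a little off and sometimes report something else, mostly with a low value. They report only what shows in the picture. A call takes as long as a camera call.
- spotter.look_for(camera, label): "bbox" ([left, top, width, height] in pixels, round what is visible of it).
- spotter.masks_of(camera, label): "region" (420x560 bool, what is visible of it) and "bbox" ([left, top, width, height] in pixels, round what is visible of it).
The state is a dict: "time": time; "joints": joint angles; "qd": joint speeds; "tau": joint torques, N m; "tcp_pos": TCP position; "tool_rot": TCP orientation; "wrist_force": force on the tool from outside, world axes, zero at the start; "torque": the same for the moment, N m; "opening": finger opening in m.
Only numpy, scipy, OpenCV 4.12 (cv2) and the standard library are available. Lean on these libraries where they do the work, as an engineer would, in place of code of your own. Each camera call takes 0.05 s, during which the arm holds its last target. There are 200 camera calls.

TASK

Get the bench lathe ready for polishing: first slide the tailstock back along the bed to its end stop and leave it there. Then set the aluminium way cover over the bed, slide its flat tongue under the lapped brass leaf at the headstock without lifting the leaf, until the tongue butts against the headstock. Finish while still holding the cover pressed flat on the ways with a firm push of more than 5 N, ready for its screws, and leave the other things on the bench where they are.

Things in the scene. Friction and masses are not known exactly. Their poses are not given: they have to be found in the camera images.
- tailstock (a joint): slide of the tailstock along the lathe bed (m): 0 nearest the headstock, grows as the tailstock moves away from the headstock, 0.170 at the end stop. It slides stiffly (about 3 N) and stays where it is left
- tailstock_barrel (a point): middle of the tailstock's round barrel (34 mm diameter, 72 mm long, axis along the bed), 62 mm above the ways; it can be pinched from above. The grey-green casting below reaches 35 mm each way along the bed; a steel spindle reaches 58 mm towards the headstock, a 44 mm handwheel with crank 70 mm the other way. Axes as at home
- home (a point): foot of the headstock's flat face, at the middle of the bed's width and at the level of the ways (105 mm above the table). x points across the bed (away from the robot when the lathe stands straight), y along the bed into the headstock, z up; the free bed lies on the -y side, down to the end stop at y = -341 mm
- ways: the lathe's steel bed, fixed: 48 mm wide, its top corners bevelled 4 mm, its sides free for 51 mm below the ways (its flat top); axes as at home. A chip tray 140 mm wide lies under it. At the headstock the spindle housing (68 mm diameter, axis 62 mm above the ways) has a nose that overhangs the bed by 17 mm; origin on the table under the lathe's middle
- leaf (a joint): hinge of the brass guard leaf on the headstock face (rad): 0 when it lies level over the ways as it should, grows as its free lip is lifted. Very light: half a newton lifts it
- leaf_lip (a point): middle of the free lip of the brass leaf, 35 mm out from the headstock face. The leaf is 56 mm wide and 2.5 mm thick; lying level its underside is 6 mm above the ways, and its last 6 mm are bent up by 2 mm as a lead-in
- cover_grip (a point): way cover: folded aluminium sheet 3 mm thick, an upturned channel 150 mm long, 60 wide, 30 high, 0.18 to 0.29 kg. This point: middle of its skirted part (110 mm long, 60 over the skirts, 54 inside), half-way up, 15 mm above the skirts' underside. x across the cover, y along it towards the tongue, z up. Grip from above across the skirts. Lying on the ways this point is 12 mm below their level
- cover_edge (a point): middle of the leading edge of the cover's flat tongue (52 mm wide, 40 mm long, 3 mm thick, no skirts), on the tongue's underside: 95 mm along the cover's y from cover_grip and 12 mm above it
- blue_tray: bystander: round blue plastic tray, 120 mm diameter, 22 mm high; origin at the centre of its underside
- parts_cup: bystander: small steel cup, 34 mm diameter, 14 mm high, standing in the blue tray; origin under its centre
- lidded_cup: bystander: small steel cup, 34 mm diameter, 14 mm high, on the mat; origin under its centre
- tweezers: bystander: brass tweezers, 135 mm long, lying on the mat
- screwdriver: bystander: small red-handled screwdriver, 130 mm long, lying to the right of the lathe
- loupe: bystander: black eye loupe, 42 mm diameter, 26 mm high, on the mat; origin under its centre
- tool_rest: bystander: steel T-shaped tool rest, 40 mm high, standing on the mat; origin under its centre
- oil_bottle: bystander: small amber oil bottle, 34 mm diameter, 75 mm high, behind the lathe's right end; origin under its centre

How it is judged:
By the outcome, as a careful person would: the job done as asked, in the order asked, and still so for the second after the job is handed in, while the arm keeps its last pose, push and grip.
It also fails if it takes over 67 s, if anything falls off the work surface, if the arm or the gripper's body presses on something with over 40 N, if the wrist force passes 120 N, or if a joint passes its speed limit or range.

## Working session

There is one attempt and no reset: what is moved stays moved. The work goes in short steps, Python scripts to look and compute and a tool call to move; the robot and the scene stay as the last step left them, time stands still between calls to the robot, and variables do not carry over. Pictures are saved under pics/ and viewed, about 8 in all and at most 12, crops included, and the job is handed in when it is done.

Besides the shell and the picture viewer there is one more tool, called after "Request:" by a JSON object that holds its "method" and its "body", one argument or row to a line. carry_out: Moves the arm, as the interface text tells. Its arguments: {"type":"object","properties":{"plan":{"type":"string"}},"required":["plan"]}

```bash
mkdir -p pics; cat > h.py <<'E'
import numpy as np, cv2
from scipy.spatial.transform import Rotation as R
from bench import state, optics, job, spotter, env
def cloud(cam):
    p=optics.camera_params(cam); im,d=optics.grab_frame(cam)
    K=p["K"];E=np.array(p["extrinsics"]); v,u=np.mgrid[:420,:560]
    X=(u-K[0][2])/K[0][0]*d; Y=(v-K[1][2])/K[1][1]*d
    P=np.stack([X,-Y,-d],-1)@E[:3,:3].T+E[:3,3]
    P[d==0]=np.nan
    return im,P
def save(n,im): cv2.imwrite("pics/"+n,im[:,:,::-1])
E
python3 - <<'E'
from h import *
s=state(); print(s, env.grip_depth, optics.camera_params("top"))
for c in ["scene","top"]:
    im,P=cloud(c); save(c+"0.png",im); np.save(c+"P.npy",P)
    for n in ["tailstock_barrel","cover_grip","leaf_lip","ways"]:
        for m in spotter.masks_of(c,n)[:2]:
            q=P[m["region"]]; q=q[~np.isnan(q[:,0])]
            print(c,n,round(m["confidence"],2),m["bbox"],np.median(q,0).round(3),q.min(0).round(3),q.max(0).round(3))
E
```

```text
{'time': 0.0, 'joints': array([-1.30400458e+00,  2.76586506e-01,  1.50614856e+00, -3.02169588e-05,
        1.36067790e+00, -1.20977203e-01]), 'qd': array([ 0.00178296, -0.00161748,  0.00078482,  0.00091307,  0.00093179,
        0.00074624]), 'tau': array([ 4.97236815e-04, -4.16769934e+01, -2.45805269e+01,  8.09177732e-05,
        1.12680299e-02,  7.82846257e-06]), 'tcp_pos': array([ 0.21727744, -0.53179465,  0.2304384 ]), 'tool_rot': array([ 8.30098990e-01, -5.57615314e-01, -6.98406818e-04, -5.83809658e-04]), 'wrist_force': array([-0.81742004, -0.31587543, -1.17944763]), 'torque': array([-0.00154452, -0.03384489,  0.03048179]), 'opening': 0.08521448345489438} -0.0187 {'K': array([[405.87784597,   0.        , 283.44806496],
       [  0.        , 405.87784597, 210.96669016],
       [  0.        ,   0.        ,   1.        ]]), 'extrinsics': array([[ 0.02694241,  0.99566483, -0.08902612,  0.49951062],
       [-0.99960867,  0.02750496,  0.00509795,  0.04439354],
       [ 0.00752451,  0.08885393,  0.99601625,  1.05700542],
       [ 0.        ,  0.        ,  0.        ,  1.        ]])}
sce
[... 634 characters left out ...]
 0.003] [ 0.428 -0.328  0.024]
top tailstock_barrel 0.91 [252.3, 178.1, 55.5, 40.0] [0.597 0.056 0.175] [ 0.57  -0.006  0.013] [0.665 0.112 0.19 ]
top tailstock_barrel 0.4 [144.9, 277.6, 61.6, 25.1] [0.386 0.298 0.031] [ 0.351  0.226 -0.   ] [0.419 0.378 0.038]
top cover_grip 0.76 [145.3, 279.0, 66.6, 23.3] [0.387 0.296 0.031] [ 0.351  0.225 -0.005] [0.421 0.378 0.038]
top cover_grip 0.49 [341.0, 270.7, 19.5, 18.8] [ 0.424 -0.13   0.024] [ 0.402 -0.152  0.   ] [ 0.441 -0.113  0.034]
top leaf_lip 0.56 [204.8, 193.3, 16.3, 20.3] [0.596 0.205 0.113] [0.572 0.189 0.104] [0.627 0.225 0.12 ]
top ways 0.83 [220.3, 191.2, 143.5, 30.5] [ 0.595 -0.018  0.104] [ 0.575 -0.144  0.014] [0.624 0.19  0.175]
```

```bash
python3 -c "
import cv2,numpy as np
a=cv2.imread('pics/scene0.png');b=cv2.imread('pics/top0.png');print(a.shape)"
```

```text
(420, 560, 3)
```

View pics/top0.png

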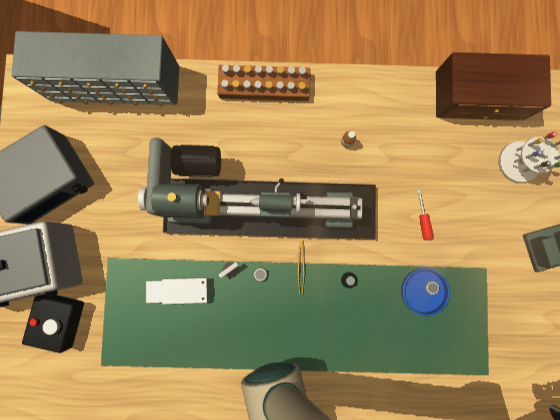

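View pics/scene0.png

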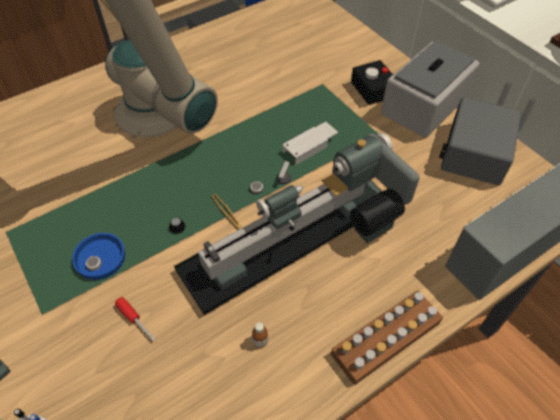

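```bash
python3 - <<'E'
from h import *
P=np.load("topP.npy"); Q=P.reshape(-1,3); Q=Q[~np.isnan(Q[:,0])]
def sel(x0,x1,y0,y1,z0,z1):
    m=(Q[:,0]>x0)&(Q[:,0]<x1)&(Q[:,1]>y0)&(Q[:,1]<y1)&(Q[:,2]>z0)&(Q[:,2]<z1); return Q[m]
w=sel(.55,.65,-.15,.2,.098,.109)
for y in np.arange(-.15,.2,.03):
    a=w[(w[:,1]>y)&(w[:,1]<y+.03)]
    if len(a)>5: print("ways",y.round(2),len(a),np.percentile(a[:,0],[2,50,98]).round(4),np.median(a[:,2]).round(4))
c=sel(.33,.45,.2,.4,.024,.04)
r=cv2.minAreaRect((c[:,:2]*1000).astype(np.float32)); print("cover",r,np.median(c[:,2]),len(c))
np.set_printoptions(linewidth=200,precision=3,suppress=True)
z=P[:,:,2]
print((z[274:308,140:218:3]*1000))
print("leaf/head z along row 203", np.c_[np.arange(150,225,3),P[203,150:225:3]])
E
```

```text
ways -0.15 99 [0.5755 0.5967 0.6204] 0.1046
ways -0.12 219 [0.5767 0.6    0.6221] 0.1047
ways -0.09 258 [0.576  0.5992 0.6213] 0.1048
ways -0.06 248 [0.5753 0.5985 0.6227] 0.1044
ways -0.03 233 [0.5767 0.5978 0.6221] 0.1047
ways 0.0 95 [0.5761 0.5858 0.621 ] 0.1043
ways 0.09 133 [0.5758 0.5901 0.6234] 0.1044
ways 0.12 250 [0.5771 0.5986 0.6227] 0.1046
ways 0.15 250 [0.5765 0.598  0.6219] 0.1048
ways 0.18 86 [0.5761 0.5995 0.6211] 0.1043
cover ((386.1408386230469, 301.67578125), (59.589927673339844, 151.23910522460938), 1.880987524986267) 0.031429928286853315 1432
[[ 0.876  0.903 -1.94   1.284 -1.606  1.278  3.594  6.138  1.275  3.792  0.478  4.276  0.211  1.868 -0.936  1.874  1.328  2.054  1.54  -0.52   2.613  2.488  0.729  0.245 -2.07   1.401]
 [ 4.835  2.697  1.049  1.491  1.529  0.692  0.998 -1.804  2.     1.912  2.922  0.344  2.622  5.175  0.856  0.915  1.969 -2.367  0.802  3.767  0.401  2.819  1.269  5.158 -0.222 -0.934]
 [ 1.704  0.529  2.32  -0.072  4.567 -2.133  2.398 -0.378  7.161  3.793  0.566  2.457  1.827  3.989  2.875  1.321  0.482 -0.231  5.618 -0.173  2.546 -1.509  1.1
[... 5962 characters left out ...]
 [165.      0.586   0.292   0.197]
 [168.      0.587   0.286   0.197]
 [171.      0.587   0.279   0.199]
 [174.      0.587   0.273   0.199]
 [177.      0.587   0.267   0.196]
 [180.      0.587   0.26    0.197]
 [183.      0.587   0.253   0.2  ]
 [186.      0.587   0.247   0.2  ]
 [189.      0.588   0.241   0.198]
 [192.      0.588   0.235   0.197]
 [195.      0.588   0.229   0.197]
 [198.      0.589   0.224   0.187]
 [201.      0.59    0.219   0.179]
 [204.      0.591   0.213   0.177]
 [207.      0.592   0.208   0.171]
 [210.      0.598   0.211   0.114]
 [213.      0.598   0.204   0.115]
 [216.      0.598   0.197   0.115]
 [219.      0.598   0.191   0.113]
 [222.      0.6     0.185   0.104]]
```

Top view: the lathe stands straight along world y, with the headstock on the left (col ~205), the tailstock casting at cols 260–293 and the bed end at col ~360. The cover lies at cols 146–208, rows 278–303, with its tongue to the left. The scene view agrees.

```bash
cat >> h.py <<'E'
def plan(p,yaw=0.):
    """shift (units of 50mm) and rotvec in tool axes from the present pose to TCP p, tool down, tool x at angle yaw"""
    s=state(); r=R.from_quat(s["tool_rot"])
    t=R.from_euler("z",yaw)*R.from_euler("x",np.pi)
    d=r.inv().apply(np.array(p)-s["tcp_pos"])/.05; w=(r.inv()*t).as_rotvec()
    print("t",round(s["time"],2),"tcp",s["tcp_pos"].round(4),"F",s["wrist_force"].round(1),"op",round(s["opening"],4),"| shift",d.round(3),"rot",w.round(3))
E
python3 - <<'E'
from h import *
np.set_printoptions(linewidth=200,precision=4,suppress=True)
P=np.load("topP.npy"); Q=P.reshape(-1,3); Q=Q[~np.isnan(Q[:,0])]
for z0,z1 in [(.177,.2),(.16,.175),(.13,.16),(.11,.13)]:
    m=(Q[:,0]>.55)&(Q[:,0]<.65)&(Q[:,1]>-.04)&(Q[:,1]<.17)&(Q[:,2]>z0)&(Q[:,2]<z1);a=Q[m]
    print(z0,len(a),np.percentile(a,[3,50,97],axis=0) if len(a) else 0)
plan([.599,.054,.26]); plan([.599,.054,.148])
E
```

```text
0.177 477 [[0.586  0.0009 0.1772]
 [0.599  0.0499 0.182 ]
 [0.6123 0.0915 0.1873]]
0.16 160 [[0.5824 0.0095 0.1668]
 [0.5966 0.0678 0.1725]
 [0.6158 0.1117 0.1749]]
0.13 41 [[0.5758 0.0315 0.1303]
 [0.5824 0.0565 0.1443]
 [0.6491 0.0861 0.1544]]
0.11 281 [[0.5706 0.0269 0.1188]
 [0.5805 0.0586 0.1262]
 [0.6433 0.0926 0.1293]]
t 0.5 tcp [ 0.2174 -0.5323  0.2313] F [-1.6  0.2  0.7] op 0.0853 | shift [ -7.97  -11.498  -0.574] rot [-0.    -0.    -1.183]
t 0.5 tcp [ 0.2174 -0.5323  0.2313] F [-1.6  0.2  0.7] op 0.0853 | shift [ -7.97  -11.498   1.666] rot [-0.    -0.    -1.183]
```

Request:
{"method": "carry_out", "body": {
  "plan": "-0.7 -1.0 -0.57 0 0 -0.15 85; -1.4 -2.0 -0.57 0 0 -0.3 85; -2.1 -3.0 -0.57 0 0 -0.45 85; -2.8 -4.0 -0.57 0 0 -0.6 85; -3.5 -5.0 -0.57 0 0 -0.75 85"
}}

```text
time: 1.12
tcp_pos: [0.3836, -0.2741, 0.2601]
tool_rot: [0.977, -0.213, 0.001, 0.0]
wrist_force: [1.4, -0.4, 0.1]
opening: 0.0849
```

```bash
python3 -c "
from h import *
plan([.599,.057,.26])"
```

```text
t 1.12 tcp [ 0.3836 -0.2741  0.2601] F [ 1.4 -0.4  0.1] op 0.0849 | shift [ 1.168e+00 -7.813e+00  1.000e-03] rot [ 0.    -0.001 -0.428]
```

Request:
{"method": "carry_out", "body": {
  "plan": "0.2 -1.2 0 0 0 -0.12 85; 0.4 -2.4 0 0 0 -0.24 85; 0.6 -3.6 0 0 0 -0.36 85; 0.8 -4.8 0 0 0 -0.428 85; 1.0 -6.0 0 0 0 -0.428 85"
}}

```text
time: 1.75
tcp_pos: [0.5547, -0.0202, 0.2604]
tool_rot: [1.0, 0.0, 0.001, 0.001]
wrist_force: [1.1, -0.9, 1.9]
opening: 0.085
```

```bash
python3 -c "
from h import *
plan([.599,.057,.26])"
```

```text
t 1.75 tcp [ 0.5547 -0.0202  0.2604] F [ 1.1 -0.9  1.9] op 0.085 | shift [ 0.887 -1.543  0.007] rot [ 0.001 -0.002  0.   ]
```

Request:
{"method": "carry_out", "body": {
  "plan": "0.45 -0.8 0 0 0 0 85; 0.887 -1.54 0 0 0 0 85; 0.887 -1.54 0 0 0 0 85"
}}

```text
time: 2.12
tcp_pos: [0.6001, 0.0595, 0.2598]
tool_rot: [1.0, 0.002, 0.001, 0.0]
wrist_force: [0.1, -0.4, -0.3]
opening: 0.0854
```

```bash
python3 - <<'E'
from h import *
im,P=cloud("wrist"); save("w1.png",im)
for n in ["tailstock_barrel"]:
    for m in spotter.masks_of("wrist",n)[:2]:
        q=P[m["region"]]; q=q[~np.isnan(q[:,0])]
        print(n,round(m["confidence"],2),m["bbox"]); a=q[q[:,2]>.178]; print(np.percentile(a,[3,50,97],axis=0).round(4))
plan([.599,.057,.148])
E
```

```text
tailstock_barrel 0.66 [246.8, 146.1, 100.8, 160.1]
[[0.5859 0.0083 0.1783]
 [0.5968 0.0545 0.1813]
 [0.6084 0.0925 0.1863]]
t 2.23 tcp [0.5987 0.0568 0.2601] F [-0.1  0.6 -0.1] op 0.085 | shift [ 0.003 -0.008  2.241] rot [ 0.002 -0.001  0.001]
```

View pics/w1.png

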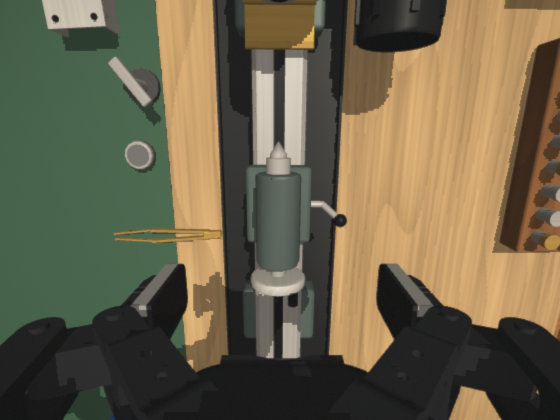

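The wrist view is centred on the barrel (col 278, rows 172–270). A clamp lever with a black ball sticks out on the far side at (310–345, 204–222), so I'll check its position against the finger path.

```bash
python3 - <<'E'
from h import *
im,P=cloud("wrist")
np.set_printoptions(precision=4,suppress=True)
for n,(r0,r1,c0,c1) in dict(ball=(214,225,335,345),rod=(202,210,313,322),front=(172,178,268,288),back=(262,267,268,288),wheel=(275,285,255,300)).items():
    q=P[r0:r1,c0:c1].reshape(-1,3); q=q[q[:,2]>.09]; print(n,np.nanmedian(q,0),q.min(0),q.max(0))
E
```

```text
ball [0.6497 0.0479 0.1317] [0.6459 0.0421 0.1252] [0.654  0.0519 0.1344]
rod [0.6306 0.0586 0.1185] [0.627  0.0576 0.1163] [0.6344 0.0592 0.1194]
front [0.5957 0.0927 0.1813] [0.589  0.0909 0.1783] [0.6023 0.0945 0.1835]
back [0.5955 0.0262 0.1815] [0.5873 0.0137 0.1575] [0.6026 0.0284 0.1834]
wheel [0.5951 0.0134 0.1807] [0.5778 0.006  0.1732] [0.612  0.0146 0.1876]
```

Request:
{"method": "carry_out", "body": {
  "plan": "0 0 0.8 0 0 0 85; 0 0 1.6 0 0 0 85; -0.01 0 2.2 0 0 0 85; -0.01 0 2.2 0 0 0 85"
}}

```text
time: 2.78
tcp_pos: [0.5957, 0.0547, 0.1482]
tool_rot: [1.0, -0.001, -0.002, 0.001]
wrist_force: [0.7, 1.0, 0.6]
opening: 0.085
```

Request:
{"method": "carry_out", "body": {
  "plan": "0 0 0 0 0 0 20; 0 0 0 0 0 0 20; 0 0 0 0 0 0 20; 0 0 0 0 0 0 20; 0 0 0 0 0 0 20"
}}

```text
time: 3.4
tcp_pos: [0.5973, 0.0545, 0.15]
tool_rot: [1.0, -0.001, -0.0, 0.001]
wrist_force: [0.6, -1.4, 5.0]
opening: 0.0325
```

Request:
{"method": "carry_out", "body": {
  "plan": "0 0.4 0 0 0 0 20; 0 0.8 0 0 0 0 20; 0 1.2 0 0 0 0 20; 0 1.6 0 0 0 0 20; 0 2.0 0 0 0 0 20"
}}

```text
time: 4.03
tcp_pos: [0.597, -0.0468, 0.1501]
tool_rot: [1.0, -0.001, -0.0, 0.001]
wrist_force: [1.2, 4.5, -2.3]
opening: 0.0327
```

Request:
{"method": "carry_out", "body": {
  "plan": "0 0.1 0 0 0 0 20; 0 0.2 0 0 0 0 20; 0 0.3 0 0 0 0 20; 0 0.4 0 0 0 0 20"
}}

```text
time: 4.53
tcp_pos: [0.5969, -0.0666, 0.15]
tool_rot: [1.0, -0.001, -0.0, 0.001]
wrist_force: [1.6, 3.3, -1.4]
opening: 0.0325
```

Request:
{"method": "carry_out", "body": {
  "plan": "0 0.1 0 0 0 0 20; 0 0.2 0 0 0 0 20; 0 0.3 0 0 0 0 20"
}}

```text
time: 4.9
tcp_pos: [0.5969, -0.0819, 0.15]
tool_rot: [1.0, -0.001, -0.0, 0.001]
wrist_force: [1.3, 3.4, -1.4]
opening: 0.033
```

Request:
{"method": "carry_out", "body": {
  "plan": "0 0.05 0 0 0 0 20; 0 0.1 0 0 0 0 20; 0 0.15 0 0 0 0 20"
}}

```text
time: 5.28
tcp_pos: [0.5969, -0.0849, 0.15]
tool_rot: [1.0, -0.001, -0.0, -0.004]
wrist_force: [3.0, 17.5, 1.0]
opening: 0.0328
```

Request:
{"method": "carry_out", "body": {
  "plan": "0 0.05 0 0 0 0 20; 0 0.1 0 0 0 0 20; 0 0.15 0 0 0 0 20"
}}

```text
time: 5.65
tcp_pos: [0.5969, -0.085, 0.15]
tool_rot: [1.0, -0.002, -0.0, -0.01]
wrist_force: [2.0, 22.5, 0.8]
opening: 0.0326
```

Request:
{"method": "carry_out", "body": {
  "plan": "0 0 0 0 0.0 0 20; 0 0 0 0 0 0 85; 0 0 0 0 0 0 85; 0 0 0 0 0 0 85; 0 0 0 0 0 0 85"
}}

```text
time: 6.28
tcp_pos: [0.5968, -0.0854, 0.1501]
tool_rot: [1.0, -0.002, -0.0, -0.01]
wrist_force: [-0.8, -0.9, -0.4]
opening: 0.0847
```

Request:
{"method": "carry_out", "body": {
  "plan": "0 0 -0.4 0 0 0 85; 0 0 -1.0 0 0 0 85; 0 0 -2.0 0 0 0 85; 0 0 -2.4 0 0 0 85; 0 0 -2.4 0 0 0 85"
}}

```text
time: 6.9
tcp_pos: [0.5978, -0.0884, 0.2721]
tool_rot: [1.0, -0.002, 0.002, -0.01]
wrist_force: [-0.3, 0.3, -0.2]
opening: 0.0849
```

```bash
python3 - <<'E'
from h import *
im,P=cloud("top"); np.save("topP.npy",P); save("top1.png",im)
plan([.387,.282,.20],.033); plan([.387,.282,.0],.033)
E
```

```text
t 6.95 tcp [ 0.5969 -0.0881  0.2703] F [ 0.2 -0.8 -0.4] op 0.0848 | shift [-4.225 -7.356  1.554] rot [-0.02  -0.    -0.037]
t 6.95 tcp [ 0.5969 -0.0881  0.2703] F [ 0.2 -0.8 -0.4] op 0.0848 | shift [-4.225 -7.275  5.553] rot [-0.02  -0.    -0.037]
```

Request:
{"method": "carry_out", "body": {
  "plan": "-0.6 -1.0 0 -0.02 0 -0.037 85; -1.2 -2.0 0 -0.02 0 -0.037 85; -1.8 -3.0 0 -0.02 0 -0.037 85; -2.4 -4.0 0 -0.02 0 -0.037 85; -3.0 -5.0 0.2 -0.02 0 -0.037 85"
}}

```text
time: 7.58
tcp_pos: [0.4462, 0.1639, 0.264]
tool_rot: [1.0, 0.016, -0.0, -0.0]
wrist_force: [0.9, 1.0, -0.1]
opening: 0.0847
```

Request:
{"method": "carry_out", "body": {
  "plan": "-0.6 -1.0 0.2 0 0 0 85; -1.2 -2.0 0.5 0 0 0 85; -1.2 -2.3 0.5 0 0 0 85; -1.2 -2.3 0.5 0 0 0 85"
}}

```text
time: 8.07
tcp_pos: [0.3824, 0.2771, 0.2381]
tool_rot: [1.0, 0.017, -0.001, 0.001]
wrist_force: [0.8, -0.4, 0.4]
opening: 0.0848
```

```bash
python3 - <<'E'
from h import *
im,P=cloud("wrist"); save("w2.png",im)
for n in ["cover_grip"]:
    for m in spotter.masks_of("wrist",n)[:2]:
        q=P[m["region"]]; q=q[~np.isnan(q[:,0])]
        a=q[(q[:,2]>.027)&(q[:,2]<.045)]; 
        print(n,round(m["confidence"],2),m["bbox"],np.median(a[:,2]),cv2.minAreaRect((a[:,:2]*1000).astype(np.float32)))
        for y in np.arange(.22,.38,.02):
            b=a[(a[:,1]>y)&(a[:,1]<y+.02)]
            if len(b)>20: print(y.round(2),np.percentile(b[:,0],[1,99]).round(4),np.percentile(b[:,2],[50]).round(4))
plan([.387,.282,.0],.033)
E
```

```text
cover_grip 0.8 [255.7, 95.1, 57.0, 140.5] 0.030474185825992622 ((382.8789978027344, 301.7453308105469), (60.169612884521484, 150.05555725097656), 3.1480274200439453)
0.22 [0.3573 0.4155] [0.0306]
0.24 [0.3558 0.4148] [0.0304]
0.26 [0.3554 0.4137] [0.0305]
0.28 [0.3542 0.4134] [0.0305]
0.3 [0.3528 0.4122] [0.0305]
0.32 [0.3526 0.4111] [0.0305]
0.34 [0.3553 0.4058] [0.0305]
0.36 [0.3541 0.4047] [0.0305]
t 8.18 tcp [0.3832 0.276  0.2387] F [ 1.  -0.4 -0.5] op 0.0848 | shift [ 0.084 -0.123  4.775] rot [ 0.001  0.001 -0.001]
```

View pics/w2.png

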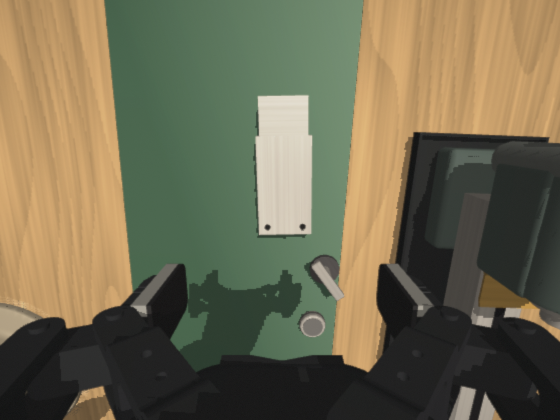

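Request:
{"method": "carry_out", "body": {
  "plan": "0.03 -0.11 1 0 0 -0.011 85; 0.03 -0.11 2 0 0 -0.011 85; 0.03 -0.11 3 0 0 -0.011 85; 0.03 -0.11 4 0 0 -0.011 85; 0.03 -0.11 4.4 0 0 -0.011 85"
}}

```text
time: 8.8
tcp_pos: [0.3839, 0.2788, 0.0162]
tool_rot: [1.0, 0.02, -0.002, 0.002]
wrist_force: [0.6, 0.0, 0.3]
opening: 0.0852
```

```bash
python3 -c "
from h import *
plan([.385,.2818,.003],.045)"
```

```text
t 8.8 tcp [0.3839 0.2788 0.0162] F [0.6 0.  0.3] op 0.0852 | shift [ 0.027 -0.061  0.264] rot [ 0.004  0.005 -0.005]
```

Request:
{"method": "carry_out", "body": {
  "plan": "0.02 -0.05 0.13 0.004 0.005 -0.005 85; 0.02 -0.05 0.26 0.004 0.005 -0.005 85; 0.02 -0.05 0.26 0.004 0.005 -0.005 75; 0.02 -0.05 0.26 0.004 0.005 -0.005 66"
}}

```text
time: 9.3
tcp_pos: [0.3854, 0.2816, 0.004]
tool_rot: [1.0, 0.023, 0.001, -0.001]
wrist_force: [-0.4, 0.6, 1.1]
opening: 0.0655
```

Request:
{"method": "carry_out", "body": {
  "plan": "0 0 0 0 0 0 45; 0 0 0 0 0 0 45; 0 0 0 0 0 0 45; 0 0 0 0 0 0 45"
}}

```text
time: 9.8
tcp_pos: [0.3858, 0.2818, 0.0046]
tool_rot: [1.0, 0.023, 0.001, -0.001]
wrist_force: [-0.7, 0.6, 6.2]
opening: 0.0587
```

Request:
{"method": "carry_out", "body": {
  "plan": "0 0 -0.2 0 0 0 45; 0 0 -0.6 0 0 0 45; 0 0 -1.2 0 0 0 45; 0 0 -2.0 0 0 0 45; 0 0 -2.8 0 0 0 45"
}}

```text
time: 10.42
tcp_pos: [0.3847, 0.2812, 0.1457]
tool_rot: [1.0, 0.023, 0.001, -0.001]
wrist_force: [1.2, 0.5, -3.2]
opening: 0.0591
```

```bash
python3 - <<'E'
from h import *
im,P=cloud("wrist"); save("w3.png",im)
for m in spotter.masks_of("wrist","cover_grip")[:1]:
    q=P[m["region"]]; q=q[~np.isnan(q[:,0])]; t=state()["tcp_pos"]
    print(m["bbox"],(np.percentile(q,[3,50,97],axis=0)-t).round(4))
plan([.385,.07,.15],.0); plan([.598,.07,.15],.0)
E
```

```text
[197.6, 34.3, 169.9, 330.7] [[-0.032  -0.0236  0.0216]
 [-0.0054  0.0411  0.0227]
 [ 0.0228  0.0905  0.0239]]
t 10.53 tcp [0.3879 0.283  0.1488] F [ 1.5 -0.2 -2.8] op 0.0592 | shift [-0.253  4.253 -0.05 ] rot [-0.006 -0.011  0.046]
t 10.53 tcp [0.3879 0.283  0.1488] F [ 1.5 -0.2 -2.8] op 0.0592 | shift [ 4.002e+00  4.447e+00 -4.000e-03] rot [-0.006 -0.011  0.046]
```

View pics/w3.png

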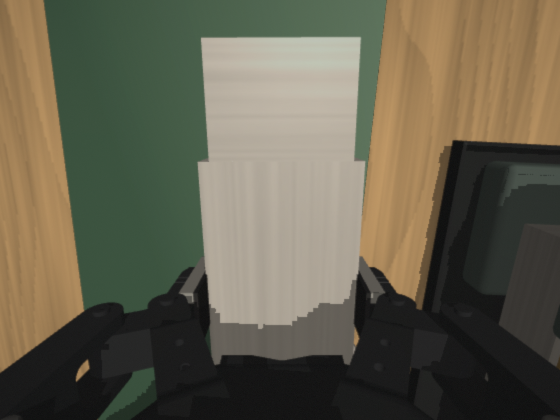

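The cover is held level between the pads: tongue at rows 40–160, skirted part below, cols 200–362.

Request:
{"method": "carry_out", "body": {
  "plan": "-0.05 0.9 0 -0.006 -0.011 0.046 45; -0.1 1.8 0 -0.006 -0.011 0.046 45; -0.15 2.7 0 -0.006 -0.011 0.046 45; -0.2 3.6 0 -0.006 -0.011 0.046 45; -0.25 4.4 0 -0.006 -0.011 0.046 45"
}}

```text
time: 11.15
tcp_pos: [0.3842, 0.0612, 0.1464]
tool_rot: [1.0, -0.0, -0.001, 0.0]
wrist_force: [1.1, -0.2, -2.5]
opening: 0.0589
```

Request:
{"method": "carry_out", "body": {
  "plan": "0.8 0 0 0 0 0 45; 1.6 0 0 0 0 0 45; 2.4 0 0 0 0 0 45; 3.2 0 0 0 0 0 45; 4.0 0 0 0 0 0 45"
}}

```text
time: 11.78
tcp_pos: [0.5844, 0.0611, 0.1444]
tool_rot: [1.0, -0.0, -0.003, 0.0]
wrist_force: [-0.3, -1.1, -2.2]
opening: 0.0587
```

```bash
python3 - <<'E'
from h import *
plan([.598,.06,.13])
for c in ["top","scene"]:
  im,P=cloud(c); save(c+"2.png",cv2.resize(im[130:280,120:400],None,fx=2.8,fy=2.8))
  for n in ["cover_grip","leaf_lip"]:
   for m in spotter.masks_of(c,n)[:1]:
    q=P[m["region"]]; q=q[~np.isnan(q[:,0])]
    print(c,n,m["confidence"],m["bbox"],np.percentile(q,[3,50,97],axis=0).round(4).tolist())
    if c=="top" and n=="cover_grip":
      a=q[(q[:,2]>.155)&(q[:,2]<.19)]; print(cv2.minAreaRect((a[:,:2]*1000).astype(np.float32)))
      for y in np.arange(.0,.2,.02):
        b=a[(a[:,1]>y)&(a[:,1]<y+.02)]
        if len(b)>20: print(y.round(2),np.percentile(b[:,0],[2,98]).round(4),np.percentile(b[:,2],[50]).round(4))
E
```

```text
t 11.78 tcp [0.5844 0.0611 0.1444] F [-0.3 -1.1 -2.2] op 0.0587 | shift [0.274 0.022 0.286] rot [ 0.     0.005 -0.   ]
top cover_grip 0.59 [240.2, 211.6, 56.5, 9.3] [[0.5563, 0.0143, 0.151], [0.5656, 0.101, 0.1715], [0.5769, 0.1322, 0.1744]]
((566.8510131835938, 73.23886108398438), (123.14541625976562, 22.31360626220703), 89.00828552246094)
0.0 [0.5572 0.577 ] [0.1713]
0.02 [0.5568 0.5762] [0.1715]
0.08 [0.5568 0.571 ] [0.1719]
0.1 [0.5571 0.5773] [0.1716]
0.12 [0.5607 0.5784] [0.1716]
top leaf_lip 0.54 [203.4, 194.3, 16.9, 19.7] [[0.5722, 0.1899, 0.1098], [0.5959, 0.205, 0.1134], [0.6259, 0.2224, 0.1182]]
scene cover_grip 0.61 [253.0, 170.2, 67.5, 51.3] [[0.5584, 0.006, 0.1432], [0.5921, 0.0468, 0.1707], [0.618, 0.1507, 0.1746]]
scene leaf_lip 0.77 [324.7, 174.6, 24.2, 19.0] [[0.574, 0.1879, 0.1093], [0.6017, 0.2072, 0.1137], [0.627, 0.2232, 0.1179]]
```

View pics/top2.png

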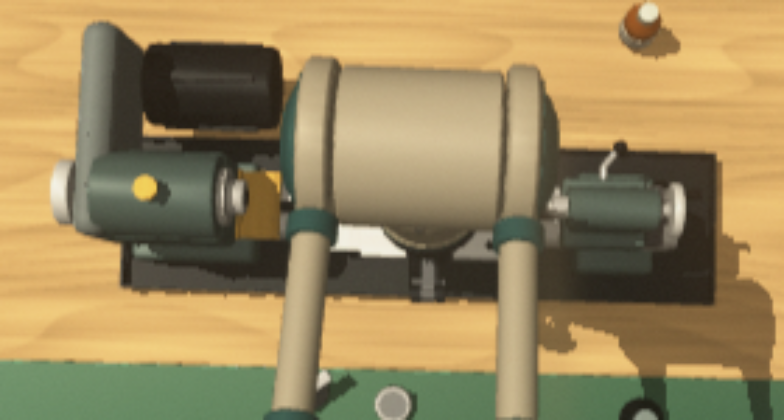

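Top view, zoomed: the tailstock is at the stop (crop cols 560–690), the leaf is level (crop cols 237–280), and the arm hides the cover.

Request:
{"method": "carry_out", "body": {
  "plan": "0.1 0 0 0 0.005 0 45; 0.2 0 0 0 0.005 0 45; 0.25 0 0 0 0.005 0 45; 0.25 0 0.4 0 0.005 0 45; 0.25 0 0.4 0 0.005 0 45"
}}

```text
time: 12.7
tcp_pos: [0.5934, 0.0612, 0.1235]
tool_rot: [1.0, -0.0, -0.002, 0.0]
wrist_force: [-0.5, 0.6, -3.5]
opening: 0.0587
```

```bash
python3 - <<'E'
from h import *
im,P=cloud("wrist"); save("w4.png",im)
im,P=cloud("scene"); save("s3.png",cv2.resize(im[110:270,180:420],None,fx=3.2,fy=3.2))
q=P.reshape(-1,3); q=q[(q[:,0]>.54)&(q[:,0]<.7)&(q[:,1]>0)&(q[:,1]<.2)&(q[:,2]>.2)]
print("robot pts",np.percentile(q,[2,10,50,98],axis=0).round(3) if len(q) else 0)
plan([.597,.06,.09])
E
```

```text
robot pts [[0.55  0.002 0.219]
 [0.588 0.011 0.278]
 [0.623 0.048 0.474]
 [0.654 0.11  0.53 ]]
t 12.8 tcp [0.5948 0.0612 0.125 ] F [ 0.3  0.6 -1.8] op 0.0588 | shift [0.044 0.025 0.701] rot [ 0.     0.001 -0.   ]
```

View pics/w4.png

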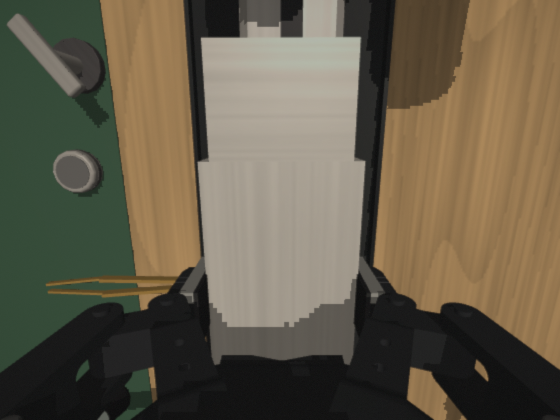

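View pics/s3.png

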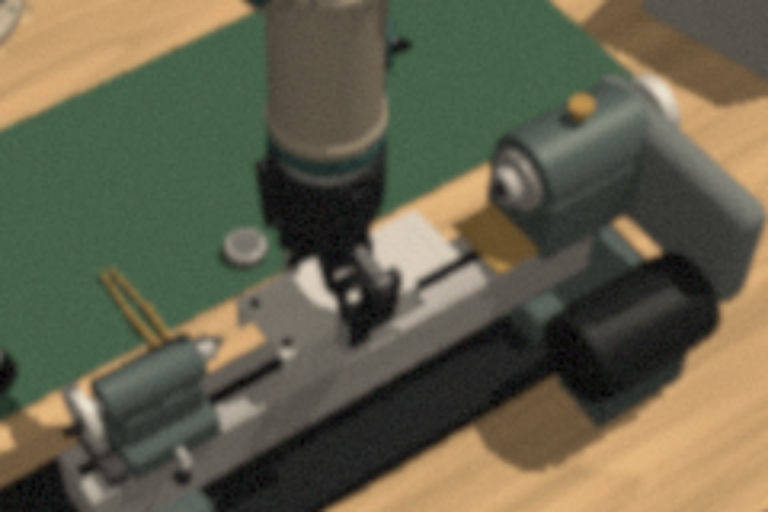

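Wrist view: the ways rails show ahead at cols 240–343, right of the tongue centre (col 281). Scene view: the cover hovers level over the bed, the leaf is level, and the gripper is well clear of the headstock. I'll measure the lateral offset within one image.

```bash
python3 - <<'E'
from h import *
im,P=cloud("wrist"); print(state()["tcp_pos"].round(4))
for n,r0,r1,z0,z1 in [("ways",2,30,.098,.112),("tongue",60,140,.135,.16),("skirt",180,240,.135,.16)]:
    e=[]
    for r in range(r0,r1):
        q=P[r]; k=(q[:,2]>z0)&(q[:,2]<z1)&(abs(q[:,0]-.597)<.05); x=q[k]
        if len(x)>20: e.append([x[:,0].min(),x[:,0].max(),x[:,1].mean()])
    e=np.array(e); print(n,len(e),np.median(e,0).round(4), "mid",np.median(e[:,:2].mean(1)).round(4), "slope", np.polyfit(e[:,2],e[:,:2].mean(1),1)[0].round(4) if len(e)>3 else 0)
plan([.597,.06,.09])
E
```

```text
[0.5951 0.0612 0.1254]
ways 28 [0.5739 0.6214 0.1771] mid 0.5977 slope -0.0077
tongue 80 [0.5686 0.6203 0.1373] mid 0.5944 slope -0.0036
skirt 60 [0.5648 0.6244 0.0986] mid 0.5946 slope -0.002
t 12.85 tcp [0.5951 0.0612 0.1254] F [-0.3  0.3 -1.5] op 0.0588 | shift [0.038 0.025 0.707] rot [ 0. -0. -0.]
```

Request:
{"method": "carry_out", "body": {
  "plan": "0.064 0 0 0 0 0 45; 0.064 0 0 0 0 0 45; 0.064 0 0.2 0 0 0 45; 0.064 0 0.2 0 0 0 45"
}}

```text
time: 13.35
tcp_pos: [0.5973, 0.0612, 0.1142]
tool_rot: [1.0, -0.0, -0.001, 0.0]
wrist_force: [-0.3, 0.6, -2.2]
opening: 0.0592
```

```bash
cat > rel.py <<'E'
from h import *
im,P=cloud("wrist"); t=state()["tcp_pos"]; print(t.round(4))
for n,r0,r1,z0,z1 in [("ways",2,30,.098,.112),("tongue",60,140,t[2]+.015,t[2]+.03),("skirt",180,240,t[2]+.015,t[2]+.03)]:
    e=[]
    for r in range(r0,r1):
        q=P[r]; k=(q[:,2]>z0)&(q[:,2]<z1)&(abs(q[:,0]-.597)<.05); x=q[k]
        if len(x)>20: e.append([x[:,0].min(),x[:,0].max(),x[:,1].mean(),np.median(x[:,2])])
    if len(e)>3:
        e=np.array(e); print(n,len(e),np.median(e,0).round(4), "mid",np.median(e[:,:2].mean(1)).round(4))
plan([.598,.06,.09])
E
python3 rel.py
```

```text
[0.5976 0.0612 0.1146]
ways 28 [0.5738 0.6213 0.1738 0.1035] mid 0.5976
tongue 80 [0.5711 0.6228 0.1373 0.1398] mid 0.5969
skirt 60 [0.5673 0.6269 0.0986 0.1399] mid 0.5971
t 13.4 tcp [0.5976 0.0612 0.1146] F [ 0.6  0.3 -2.1] op 0.0591 | shift [0.008 0.025 0.491] rot [ 0.     0.002 -0.   ]
```

Request:
{"method": "carry_out", "body": {
  "plan": "0.01 0 0.1 0 0 0 45; 0.01 0 0.2 0 0 0 45; 0.01 0 0.3 0 0 0 45; 0.01 0 0.4 0 0 0 45; 0.01 0 0.5 0 0 0 45"
}}

```text
time: 14.02
tcp_pos: [0.5981, 0.0612, 0.0892]
tool_rot: [1.0, -0.0, -0.001, 0.0]
wrist_force: [0.7, -0.1, -1.4]
opening: 0.059
```

Request:
{"method": "carry_out", "body": {
  "plan": "0 0 0.04 0 0 0 45; 0 0 0.08 0 0 0 45; 0 0 0.08 0 0 0 45"
}}

```text
time: 14.4
tcp_pos: [0.598, 0.0612, 0.0851]
tool_rot: [1.0, -0.0, -0.001, 0.0]
wrist_force: [-0.3, -0.6, -1.7]
opening: 0.0592
```

Request:
{"method": "carry_out", "body": {
  "plan": "0 0 0.03 0 0 0 45; 0 0 0.05 0 0 0 45; 0 0 0.05 0 0 0 45"
}}

```text
time: 14.78
tcp_pos: [0.598, 0.0612, 0.0826]
tool_rot: [1.0, -0.0, -0.001, 0.0]
wrist_force: [-0.6, 0.1, -2.3]
opening: 0.0589
```

Request:
{"method": "carry_out", "body": {
  "plan": "0 0 0.03 0 0 0 45; 0 0 0.05 0 0 0 45; 0 0 0.05 0 0 0 45"
}}

```text
time: 15.15
tcp_pos: [0.5981, 0.0613, 0.0807]
tool_rot: [1.0, -0.0, -0.001, 0.0]
wrist_force: [-2.5, -0.0, 3.3]
opening: 0.059
```

```bash
python3 rel.py; python3 - <<'E'
from h import *
im,P=cloud("wrist")
print([np.nanmedian(P[r:r+12,230:330,2]).round(4) for r in range(45,310,20)])
print([np.nanmedian(P[200:240,c:c+10,2]).round(4) for c in range(210,350,20)])
E
```

```text
[0.5981 0.0612 0.0807]
ways 28 [0.5738 0.6214 0.1636 0.1035] mid 0.5976
tongue 80 [0.5719 0.6236 0.1373 0.1065] mid 0.5977
skirt 60 [0.568  0.6276 0.0987 0.1065] mid 0.5978
t 15.2 tcp [0.5981 0.0612 0.0807] F [-1.4 -0.   4.4] op 0.0588 | shift [-0.002  0.025 -0.186] rot [ 0.     0.001 -0.   ]
[np.float64(0.1065), np.float64(0.1065), np.float64(0.1065), np.float64(0.1065), np.float64(0.1065), np.float64(0.1065), np.float64(0.1066), np.float64(0.1065), np.float64(0.1065), np.float64(0.1065), np.float64(0.1065), np.float64(0.1065), np.float64(0.1065), np.float64(0.1065)]
[np.float64(0.1066), np.float64(0.1066), np.float64(0.1066), np.float64(0.1065), np.float64(0.1066), np.float64(0.1064), np.float64(0.1065)]
```

Request:
{"method": "carry_out", "body": {
  "plan": "0 -0.1 0.01 0 0 0 45; 0 -0.2 0.01 0 0 0 45; 0 -0.3 0.01 0 0 0 45; 0 -0.4 0.01 0 0 0 45; 0 -0.5 0.01 0 0 0 45"
}}

```text
time: 15.88
tcp_pos: [0.5988, 0.086, 0.0806]
tool_rot: [1.0, 0.0, 0.0, 0.001]
wrist_force: [0.0, -5.5, 5.0]
opening: 0.059
```

```bash
cat > leaf.py <<'E'
from h import *
im,P=cloud("wrist"); print([np.nanmedian(P[r:r+12,230:330,2]).round(4) for r in range(5,310,20)])
g=P[:60,255:305]; 
for r in range(0,60,4): print(r,np.nanmedian(g[r:r+3],axis=(0,1)).round(4)[1:],im[r+1,280],end=" ")
plan([.598,.129,.08])
im,P=cloud("scene")
for m in spotter.masks_of("scene","leaf_lip")[:1]:
    q=P[m["region"]]; print("leaf",m["bbox"],np.nanpercentile(q,[3,50,97],axis=0).round(4).tolist())
E
python3 leaf.py
```

```text
[np.float64(0.1036), np.float64(0.1036), np.float64(0.1065), np.float64(0.1065), np.float64(0.1065), np.float64(0.1065), np.float64(0.1065), np.float64(0.1065), np.float64(0.1065), np.float64(0.1065), np.float64(0.1065), np.float64(0.1065), np.float64(0.1065), np.float64(0.1065), np.float64(0.1064), np.float64(0.1065)]
0 [0.1894 0.1128] [60 47 27] 4 [0.1913 0.1037] [24 24 24] 8 [0.1901 0.1037] [24 24 24] 12 [0.189  0.1037] [23 22 22] 16 [0.1878 0.1039] [25 25 24] 20 [0.1867 0.1037] [23 24 23] 24 [0.1855 0.1038] [25 24 24] 28 [0.1843 0.1038] [26 24 25] 32 [0.1832 0.1036] [25 24 25] 36 [0.1814 0.1055] [74 71 66] 40 [0.1801 0.1065] [108 103  96] 44 [0.179  0.1063] [105 101  94] 48 [0.1777 0.1065] [110 106  98] 52 [0.1765 0.1065] [118 114 106] 56 [0.1753 0.1065] [191 189 174] t 15.93 tcp [0.5988 0.0868 0.0806] F [ 0.  -3.4  6.2] op 0.0587 | shift [-0.016 -0.844  0.012] rot [ 0.001 -0.     0.   ]
leaf [323.1, 173.6, 23.3, 21.9] [[0.5748, 0.1886, 0.1103], [0.6007, 0.2071, 0.1136], [0.6257, 0.2224, 0.1175]]
```

Request:
{"method": "carry_out", "body": {
  "plan": "0 -0.08 0.01 0 0 0 45; 0 -0.16 0.01 0 0 0 45; 0 -0.24 0.01 0 0 0 45; 0 -0.32 0.01 0 0 0 45; 0 -0.4 0.01 0 0 0 45"
}}

```text
time: 16.65
tcp_pos: [0.5994, 0.1065, 0.0806]
tool_rot: [1.0, 0.0, 0.001, 0.001]
wrist_force: [0.5, -5.9, 5.6]
opening: 0.0591
```

```bash
python3 leaf.py
```

```text
[np.float64(0.1119), np.float64(0.112), np.float64(0.112), np.float64(0.1134), np.float64(0.1065), np.float64(0.1065), np.float64(0.1065), np.float64(0.1065), np.float64(0.1065), np.float64(0.1065), np.float64(0.1064), np.float64(0.1065), np.float64(0.1064), np.float64(0.1065), np.float64(0.1064), np.float64(0.1065)]
0 [0.21  0.112] [102  80  43] 4 [0.209  0.1118] [102  80  43] 8 [0.2079 0.1119] [101  80  43] 12 [0.2069 0.1119] [100  79  42] 16 [0.2058 0.112 ] [101  80  43] 20 [0.2047 0.1119] [101  79  42] 24 [0.2037 0.1119] [101  80  43] 28 [0.2026 0.1119] [103  81  44] 32 [0.2014 0.112 ] [103  80  43] 36 [0.2003 0.1119] [103  81  43] 40 [0.1992 0.112 ] [102  80  43] 44 [0.1981 0.1121] [100  79  42] 48 [0.197  0.1119] [101  80  42] 52 [0.1958 0.1121] [102  80  43] 56 [0.1946 0.1122] [96 75 40] t 16.7 tcp [0.5994 0.1071 0.0807] F [ 0.1 -5.   4.9] op 0.0592 | shift [-0.028 -0.439  0.013] rot [ 0.001 -0.002  0.001]
leaf [322.7, 171.5, 21.5, 24.0] [[0.5724, 0.1887, 0.1067], [0.5996, 0.2078, 0.1135], [0.6262, 0.2246, 0.1183]]
```

Request:
{"method": "carry_out", "body": {
  "plan": "-0.015 -0.08 0.01 0 0 0 45; -0.015 -0.16 0.01 0 0 0 45; -0.015 -0.24 0.01 0 0 0 45; -0.015 -0.3 0.01 0 0 0 45"
}}

```text
time: 17.3
tcp_pos: [0.599, 0.1217, 0.0806]
tool_rot: [1.0, 0.001, 0.001, 0.001]
wrist_force: [-0.3, -5.8, 6.2]
opening: 0.0592
```

Request:
{"method": "carry_out", "body": {
  "plan": "0 -0.05 0.01 0 0 0 45; 0 -0.1 0.01 0 0 0 45; 0 -0.1 0.01 0 0 0 45"
}}

```text
time: 17.68
tcp_pos: [0.5992, 0.1266, 0.0806]
tool_rot: [1.0, 0.001, 0.002, 0.001]
wrist_force: [-0.1, -5.2, 5.8]
opening: 0.0591
```

Request:
{"method": "carry_out", "body": {
  "plan": "0 -0.05 0.01 0 0 0 45; 0 -0.1 0.01 0 0 0 45; 0 -0.1 0.01 0 0 0 45"
}}

```text
time: 18.05
tcp_pos: [0.5994, 0.13, 0.0806]
tool_rot: [1.0, 0.002, 0.002, 0.003]
wrist_force: [0.2, -8.9, 6.1]
opening: 0.059
```

Request:
{"method": "carry_out", "body": {
  "plan": "0 -0.05 0.02 0 0 0 45; 0 -0.1 0.02 0 0 0 45; 0 -0.1 0.02 0 0 0 45"
}}

```text
time: 18.42
tcp_pos: [0.5995, 0.13, 0.0806]
tool_rot: [1.0, 0.003, 0.002, 0.008]
wrist_force: [-0.5, -17.3, 9.4]
opening: 0.059
```

```bash
python3 leaf.py
```

```text
[np.float64(nan), np.float64(nan), np.float64(0.1654), np.float64(0.1127), np.float64(0.1119), np.float64(0.1119), np.float64(0.112), np.float64(0.113), np.float64(0.1065), np.float64(0.1065), np.float64(0.1065), np.float64(0.1064), np.float64(0.1065), np.float64(0.1065), np.float64(0.1064), np.float64(0.1064)]
0 [nan nan] [187 177 163] 4 [nan nan] [185 176 162] 8 [nan nan] [184 175 162] 12 [nan nan] [184 175 161] 16 [nan nan] [183 174 160] 20 [nan nan] [176 167 154] 24 [nan nan] [169 160 148] 28 [nan nan] [161 152 141] 32 [nan nan] [71 68 63] 36 [nan nan] [69 66 61] 40 [nan nan] [69 66 61] 44 [nan nan] [70 67 62] 48 [nan nan] [66 64 59] 52 [nan nan] [27 25 27] 56 [nan nan] [27 27 26] t 18.48 tcp [0.5995 0.13   0.0806] F [ -1.1 -18.4  10.3] op 0.0589 | shift [-0.03   0.02   0.013] rot [ 0.015 -0.003  0.005]
leaf [325.6, 174.0, 22.9, 21.3] [[0.5748, 0.1886, 0.1092], [0.6002, 0.2074, 0.1133], [0.6261, 0.2223, 0.1178]]leaf.py:2: RuntimeWarning: All-NaN slice encountered
  im,P=cloud("wrist"); print([np.nanmedian(P[r:r+12,230:330,2]).round(4) for r in range(5,310,20)])
leaf.py:4: RuntimeWarning: All-NaN slice encountered
  for r in range(0,60,4): print(r,np.nanmedian(g[r:r+3],axis=(0,1)).round(4)[1:],im[r+1,280],end=" ")
```

Request:
{"method": "carry_out", "body": {
  "plan": "0 -0.03 0.04 0.008 0 0 45; 0 -0.03 0.07 0.015 0 0 45; 0 -0.03 0.07 0.015 0 0 45; 0 -0.03 0.07 0.015 0 0 45"
}}

```text
time: 19.08
tcp_pos: [0.5995, 0.1302, 0.0806]
tool_rot: [1.0, 0.003, 0.002, 0.001]
wrist_force: [-5.2, -8.7, 22.0]
opening: 0.0589
```

```bash
python3 leaf.py 2>/dev/null
```

```text
[np.float64(nan), np.float64(nan), np.float64(0.165), np.float64(0.1121), np.float64(0.112), np.float64(0.1119), np.float64(0.112), np.float64(0.1129), np.float64(0.1065), np.float64(0.1065), np.float64(0.1065), np.float64(0.1064), np.float64(0.1065), np.float64(0.1065), np.float64(0.1064), np.float64(0.1064)]
0 [nan nan] [184 174 161] 4 [nan nan] [183 175 161] 8 [nan nan] [183 174 161] 12 [nan nan] [176 167 154] 16 [nan nan] [167 159 147] 20 [nan nan] [160 151 140] 24 [nan nan] [70 67 63] 28 [nan nan] [70 67 62] 32 [nan nan] [69 66 62] 36 [nan nan] [69 66 61] 40 [nan nan] [69 66 61] 44 [nan nan] [29 28 28] 48 [nan nan] [28 27 27] 52 [nan nan] [23 23 23] 56 [0.2075 0.1666] [19 19 19] t 19.12 tcp [0.5995 0.1301 0.0806] F [-5.  -7.8 22.5] op 0.0592 | shift [-0.031  0.023  0.012] rot [ 0.003 -0.005  0.005]
leaf [326.5, 172.2, 21.1, 21.6] [[0.5746, 0.1882, 0.1065], [0.6045, 0.2082, 0.1132], [0.627, 0.2247, 0.119]]
```

```bash
python3 - <<'E'
from h import *
im,P=cloud("scene"); save("s5.png",im)
E
```

```text
(no output)
```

View pics/s5.png

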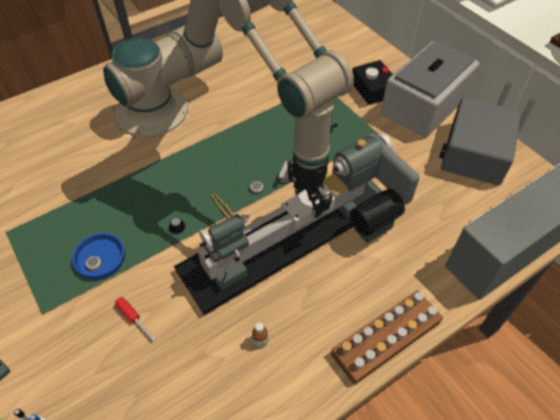

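The tailstock is at the end of the bed (about 225, 240), the cover is on the ways under the gripper (about 300, 205), and the other things are where they were. I'll hand it in.

```bash
python3 -c "
from h import *
print(state()['wrist_force'].round(1)); print(job.sign_off())"
```

```text
[-5.  -7.5 21.9]
the job is handed in; nothing more can be done
None
```

The job is done and handed in, at about 19 s of the 67 s allowed.

- **Tailstock:** I pinched the barrel and slid it along the bed until it stopped hard at about 22 N, then let go. The last scene picture still shows it at the end stop.
- **Way cover:** I gripped it across the skirts, set it flat on the ways and slid it forward under a light downward push. It butted against the headstock: it stopped moving while the forward force rose to about 17 N.
- **Last checks:**
  - The cover's top is 3 mm above the ways along the whole visible length, so it lies flat.
  - The leaf's top is 8.5 mm above the ways, so it is level and was not lifted.
  - The arm is still holding the cover, pressing down at about 22 N and forward at about 8 N.
  - The other things looked undisturbed in the last picture; I did not measure them one by one.
- **Disagreements:** The top and wrist cameras differed by 2–3 mm across the bed, so I centred the cover on the ways from a single wrist image. A sideways force of about 5 N remained at the end.

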